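Stack the kit of a wooden clock-tower model on its plinth

TASK

Assemble the wooden clock tower on its dark plinth: pick up the loose parts from the bench and stack them one by one, upright and centred on one another, from the bottom up: ground storey, clock storey, round lantern, and the roof last. Turn the two square storeys so that their sides run parallel to the plinth's sides (any of the four sides may be the front), set each part down without dropping it and let it go before fetching the next. Leave the little house, glue bottle, jar, sanding block and clamp where they are.

Things in the scene. Friction and masses are not known exactly. Their poses are not given: they have to be found in the camera images.
- plinth: The model's base: a dark-wood square slab 100 x 100 x 16 high, fixed so that it does not move, with a thin pale square line (71 mm, flat) around the tower's place in the middle of its flat top. Origin: centre of the underside; z up, x and y along its sides. The tower stands in the middle of the top, 16 mm above the origin.
- ground_storey: Lowest part of the tower, loose, solid wood, about 90 g: square block, straight walls 56 x 56, on a square skirting 64 x 64 that is 8 high; 44 high in all, flat top; a door and two windows on each of its four identical sides. Origin: centre of the underside; z up, x and y across its sides. Grip the walls above the skirting.
- clock_storey: Second part, loose, solid wood, about 70 g: square block, straight walls 44 x 44, on a square skirting 50 x 50 that is 6 high; 48 high in all, flat top; a round pale clock face on each of its four identical sides. Origin: centre of the underside; z up, x and y across its sides. Grip the walls above the skirting.
- lantern: Third part, loose, solid wood, about 40 g: round drum of diameter 36 on a round foot of diameter 44 that is 6 high; 38 high in all, flat top; eight tall narrow windows around it. Origin: centre of the underside; z up. Its turn does not matter. Grip the drum above the foot.
- roof: Top part, loose, wood, about 40 g: a round band of diameter 40, 26 high, flat underneath, that narrows above as a cone to a small ball; 65 high in all. Origin: centre of the underside; z up. Its turn does not matter. Grip the straight band (height 0 to 26).
- house: Bystander: finished little house model, 46 x 30, pale wood walls with a pitched brown roof 52 x 36 over all, about 36 high. Loose. Origin: centre of the underside.
- glue: Bystander: white glue bottle with an orange cap, diameter 36, 85 high, standing. Loose. Origin: centre of the underside.
- jar: Bystander: amber glass jar with a steel cap, diameter 44, 45 high, standing. Loose. Origin: centre of the underside.
- sanding_block: Bystander: cork sanding block 56 x 34 x 24 high, lying. Loose. Origin: centre of the underside; x along its length.
- clamp: Bystander: small dark steel U-shaped clamp lying flat, 12 high, about 46 x 52 across. Loose. Origin: on the underside, in the middle of the 52 mm back of the U; its arms reach 40 mm along +x.
There are look-alikes about, which are no part of the job. What is shaped like the clock_storey but green or red is not meant.

How it is judged:
By the outcome, as a careful person would: the job done as asked, in the order asked, and still so for the second after the job is handed in, with the robot touching nothing.
It also fails if it takes over 125 s, if anything falls off the work surface, if the arm or the gripper's body presses on something with over 40 N, if the wrist force passes 120 N, or if a joint passes its speed limit or range.

ROBOT

A 6-joint arm with a two-finger parallel gripper is mounted at the origin on the work surface. World frame = base frame: x ahead of the robot, y to its left, z up, the work surface at z = 0. Lengths are in m, angles in rad, forces in N, time in s.
With the tool pointing down it reaches from about 0.375 to 0.9 m from the base axis. Payload 3.1 kg.
Tool frame: the origin (TCP) lies between the finger pads; the fingertips stand manip.finger_overhang ahead of it and the grasp point (between the pads) lies 5 mm behind it (manip.finger_overhang is the distance from the TCP to the fingertips, in m); z points along the fingers, y is the line along which they close (so a half turn about z gives the same grasp; the last joint's range is limited). The gripper opens to 85 mm and grips with 20 to 120 N. Pads are 22 mm wide; open, the fingers measure 114 mm over their backs; the gripper's body (76 mm by 85 mm) begins 54 mm behind the grasp point. The pads swing forward as they close: fully open they stand 13 mm farther back than shut.
Start: joints at [1.052, 0.527, 1.433, -0, 1.181, -0.178], TCP at [0.209, 0.589, 0.245] pointing down, gripper open.
Joint ranges: [-3.08, 3.08], [-0.75, 2.2], [0.22, 2.44], [-1.43, 4.57], [0, 2.65], [-2.85, 2.85]. Speed limits (rad/s): [2.79, 2.79, 3.14, 3.14, 3.14, 3.14].

INTERFACE

Orientations are given as a unit quaternion [x, y, z, w].
In Python, from station import manip gives the robot as it stands.
- The arm moves only by the tool drive_tool, never from a script. Its argument "plan" is a list of rows, each a list of 7 numbers: the shift along the tool's x, y, z in m, then the turn, a rotation vector about the tool's x, y, z in degrees, then the opening, from -1 (shut) to 1 (fully open). In form: [[x, y, z, wx, wy, wz, gripper], ...]. A call has 1 to 10 rows; each row shifts and turns the commanded pose from where the row before left it, along the tool's axes as they then stand; what a row does not reach is not made up. A row lasts 1/10 s, in which the tool goes at most 50 mm and 8.59 degrees, less where a joint would pass 70% of its speed; a pose out of reach is approached as far as the arm can. A call is refused whole if a number of a shift passes 0.05 or a number of a turn 8.59, either way. A call with a gripper value outside its range is refused whole. The fingers move at their own pace and stop on an object; "newtons" is the grip in N (left out, the last holds). Time passes only in rows, so rows that do not move let the fingers close. It gives the time, the measured TCP pose, the force, the opening and the grip force at its end, in the units of the state.
- manip.sense(): the state, without advancing time (a new reading comes with each control period).
- manip.snapshot(name): name is "side" or "top" or "wrist"; returns a dict with "image" (480x640x3 uint8, red, green, blue), "z_map" (480x640 float32, m along the optical axis (not along the pixel's ray), 0 where there is no reading), "fov_y" (degrees; the focal length in pixels is half the picture's height over the tangent of half this angle, whatever the lens; pixels are square), "cx", "cy" (the principal point, pixels), "extrinsics" (4x4, takes a point from camera to world coordinates); the wrist camera has in their place "mount" (4x4, takes a point from camera to tool coordinates, whose origin is the TCP and whose axes are the flange's). Camera axes: x right, y up, looking along -z (the intrinsics and any distortion apply to the point x, -y, -z); pixel columns grow to the right and rows downward; lengths in m; the calibration is good to about 2 mm. A picture is of the moment at which its call begins: read the wrist's pose just before it.
- manip.sign_off(): hands the job in; it is judged then, once.
The state is a dict: "t": time; "q": joint angles; "qd": joint speeds; "tau": joint torques, N m; "tcp_pos": TCP position; "tool_rot": TCP orientation; "force": force on the tool from outside, world axes, zero at the start; "ft_torque": the same for the moment, N m; "finger_gap": opening from 0.0 (shut) to 1.0 (fully open); "gripper_force": force on a finger pad.
Only numpy, scipy, OpenCV 4.12 (cv2) and the standard library are available. Lean on these libraries where they do the work, as an engineer would, in place of code of your own. Each camera call takes 0.05 s, during which the arm holds its last target. There are 200 camera calls.

## Working session

There is one attempt and no reset: what is moved stays moved. The work goes in short steps, Python scripts to look and compute and a tool call to move; the robot and the scene stay as the last step left them, time stands still between calls to the robot, and variables do not carry over. Pictures are saved under pics/ and viewed, at most 14 in all, crops included, and the job is handed in when it is done.

Besides the shell and the picture viewer there is one more tool, called after "Emit:" as a command line: name --pt "numbers of a row" for each row, then --argument value for the rest. drive_tool: Moves the arm, as the interface text tells. Its arguments: {"type":"object","properties":{"plan":{"type":"array"},"newtons":{"type":"number"}},"required":["plan"]}

```bash
ls; mkdir -p pics; python3 - <<'E'
from station import manip
import cv2,numpy as np,pickle
s=manip.sense();print(s,manip.finger_overhang)
d={}
for n in["side","top","wrist"]:
    p=manip.snapshot(n);d[n]=p;cv2.imwrite(f"pics/{n}0.png",p["image"][:,:,::-1])
    print(n,{k:v for k,v in p.items() if k not in("image","z_map")})
pickle.dump(d,open("s0.pkl","wb"))
E
```

```text
pics
{'t': 0.0, 'q': array([ 1.05150298e+00,  5.28463812e-01,  1.43388081e+00,  1.63312241e-05,
        1.18140135e+00, -1.78458324e-01]), 'qd': array([ 0.0006213 , -0.00076799,  0.00065451, -0.00150836,  0.00151522,
        0.0023579 ]), 'tau': array([ 4.19173521e-04, -4.42363358e+01, -1.78020555e+01, -1.73601888e-04,
        8.57255742e-03, -1.59243916e-05]), 'tcp_pos': array([0.20852489, 0.58847249, 0.24434187]), 'tool_rot': array([ 1.69596790e-01,  9.85512947e-01, -1.00921898e-03, -3.75143544e-04]), 'force': array([-0.00854022, -0.50201689, -0.38012735]), 'ft_torque': array([0.02383318, 0.09094036, 0.03420863]), 'gripper_force': 0.0, 'finger_gap': 1.0009441871529956} 0.014
side {'fov_y': 57.30481219202026, 'cx': 327.0046180360371, 'cy': 242.70606212392892, 'extrinsics': array([[ 0.67862653,  0.51942613, -0.5192904 ,  0.06673847],
       [-0.73432991,  0.46536521, -0.4941607 , -0.38707095],
       [-0.01502029,  0.71668104,  0.69723933,  0.60911086],
       [ 0.        ,  0.        ,  0.        ,  1.        ]])}
top {'fov_y': 51.08670359126616, 'cx': 318.93809201767044, 'cy': 233.34863151818175, 'extrinsics': array([[-0.01297923,  0.993639  , -0.11186189,  0.39192317],
       [-0.99957961, -0.01579401, -0.02431366, -0.00205453],
       [-0.02592574,  0.11149929,  0.99342627,  0.97809452],
       [ 0.        ,  0.        ,  0.        ,  1.        ]])}
wrist {'fov_y': 63.88655084090271, 'cx': 320.32493883690415, 'cy': 249.0665963294348, 'mount': array([[ 1.77032022e-04,  9.64765329e-01,  2.63111816e-01,
         6.57094772e-02],
       [ 9.99999916e-01, -7.32851436e-05, -4.04121119e-04,
        -1.66232491e-04],
       [-3.70599858e-04,  2.63111866e-01, -9.64765261e-01,
        -1.29182312e-01],
       [ 0.00000000e+00,  0.00000000e+00,  0.00000000e+00,
         1.00000000e+00]])}
```

View pics/top0.png

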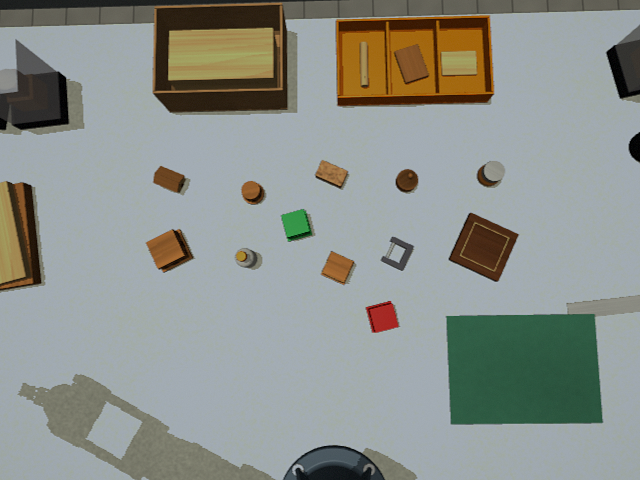

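View pics/side0.png

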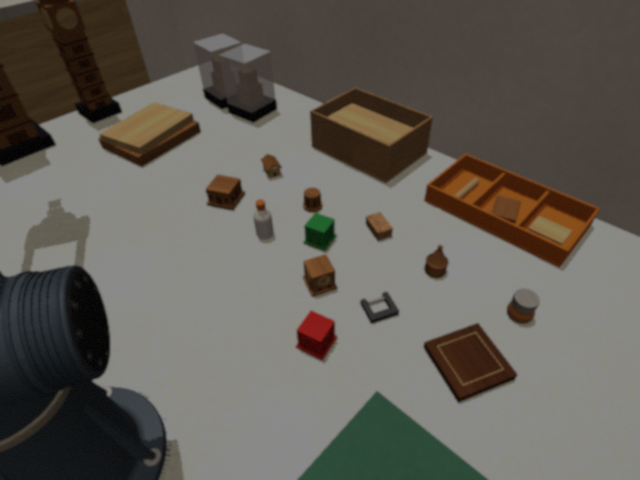

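Top view: ground storey at (168,249), wooden clock storey at (338,267), lantern at (252,191), roof at (407,180), plinth at (484,246). Bystanders: house (169,179), glue (246,258), sanding block (331,174), jar (491,173), clamp (397,252).
Could be mistaken for a target: for the clock storey, green block (296,224) and red block (382,317) are look-alikes and the wooden one (338,267) is meant; for the ground storey, the house (169,179); for the roof or lantern, the jar (491,173); the tower models at the back left of the side view.

```bash
cat >h.py <<'E'
import numpy as np,cv2
from scipy.spatial.transform import Rotation as R
def T_tool(s):
    T=np.eye(4);T[:3,:3]=R.from_quat(s["tool_rot"]).as_matrix();T[:3,3]=s["tcp_pos"];return T
def cam(p,s=None):
    f=240/np.tan(np.radians(p["fov_y"])/2)
    return f,(p["extrinsics"] if "extrinsics" in p else T_tool(s)@p["mount"])
def ray(p,uv,z,s=None):
    "pixels -> points on the plane world-z = z"
    f,E=cam(p,s);uv=np.atleast_2d(uv).astype(float)
    d=np.c_[(uv[:,0]-p["cx"])/f,-(uv[:,1]-p["cy"])/f,-np.ones(len(uv))]@E[:3,:3].T
    return E[:3,3]+d*((z-E[2,3])/d[:,2])[:,None]
def cloud(p,s=None):
    f,E=cam(p,s);v,u=np.mgrid[:480,:640];Z=p["z_map"]
    P=np.stack([(u-p["cx"])/f*Z,-(v-p["cy"])/f*Z,-Z],-1)@E[:3,:3].T+E[:3,3]
    P[Z==0]=np.nan;return P
def topface(p,near,h,s=None,tol=.006,rad=.06):
    "contour of the flat top at height h near world xy -> (centre,size,angle mod 90 deg) in world"
    P=cloud(p,s)
    m=(abs(P[...,2]-h)<tol)&(np.hypot(P[...,0]-near[0],P[...,1]-near[1])<rad)
    c=max(cv2.findContours(m.astype(np.uint8),cv2.RETR_EXTERNAL,cv2.CHAIN_APPROX_NONE)[0],key=cv2.contourArea)[:,0]
    w=ray(p,c,h,s)[:,:2]
    (c0,sz,a)=cv2.minAreaRect((w*1000).astype(np.float32))
    return np.array(c0)/1000,sz,a%90,w
def yaw(s):
    x=T_tool(s)[:3,0];return np.degrees(np.arctan2(x[1],x[0]))
def go(s,xyz,yw=None):
    "shift in tool axes and turn (rotvec deg, tool axes) to TCP target, tool down, tool-x at yaw yw"
    T=T_tool(s);yw=yaw(s) if yw is None else yw
    k=np.radians(yw);x=[np.cos(k),np.sin(k),0];G=np.c_[x,np.cross([0,0,-1],x),[0,0,-1]]
    return np.round(T[:3,:3].T@(np.array(xyz)-T[:3,3]),4),np.round(R.from_matrix(T[:3,:3].T@G).as_rotvec(degrees=True),2)
E
python3 - <<'E'
import pickle;from h import *
d=pickle.load(open("s0.pkl","rb"));p=d["top"]
P=cloud(p);print("table z",np.nanmedian(P[380:400,250:430,2]))
for n,uv,h in[("ground",(168,249),.044),("clock",(338,267),.048),("lantern",(252,191),.038),("plinth",(484,246),.016),("roof",(407,180),.026)]:
    w=ray(p,uv,h)[0]
    try:c,sz,a,_=topface(p,w,h,rad=.08 if n=="plinth" else .045);print(n,w,c,np.round(sz,1),round(a,1))
    except Exception as e:print(n,w,e, P[uv[1],uv[0]])
a=cv2.resize(p["image"][215:325,270:420],None,fx=4,fy=4,interpolation=cv2.INTER_CUBIC)
cv2.imwrite("pics/crop1.png",a[:,:,::-1])
E
```

```text
table z 0.0008817156888880628
ground [0.47200191 0.30509357 0.044     ] [0.47232953 0.31076321] [57.8 58.6] 25.1
clock [ 0.43350064 -0.01372333  0.048     ] [ 0.43394016 -0.01203068] [44.6 44.2] 64.6
lantern [0.58115909 0.14771501 0.038     ] [0.58319037 0.15157228] [35.2 34.5] 0.0
plinth [ 0.47098131 -0.29298675  0.016     ] [ 0.4700155  -0.29093411] [101.4 101.1] 64.0
roof [ 0.59963988 -0.14943185  0.026     ] [ 0.60068915 -0.14849355] [39.9 41. ] 70.1
```

View pics/crop1.png

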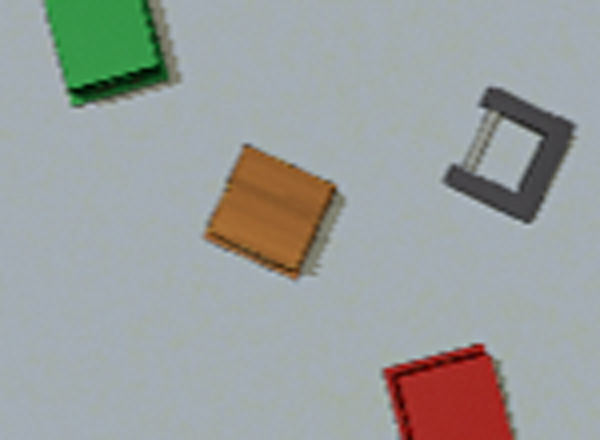

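The crop shows the wooden clock storey in the middle at about (272,212), the green and red look-alikes at top left and bottom right, and the clamp at right. So the choice is the unpainted block. Next I hover over the ground storey.

```bash
python3 - <<'E'
from station import manip;from h import *
s=manip.sense();print(yaw(s),go(s,[.472,.311,.16],115))
E
```

```text
160.4729789949267 (array([-0.341 , -0.1735,  0.0847]), array([-1.000e-01,  2.000e-02,  4.547e+01]))
```

Emit:
drive_tool --pt "-0.038 -0.0193 0.0094 0 0 0 1" --pt "-0.038 -0.0193 0.0094 0 0 0 1" --pt "-0.038 -0.0193 0.0094 0 0 0 1" --pt "-0.038 -0.0193 0.0094 0 0 0 1" --pt "-0.038 -0.0193 0.0094 0 0 0 1" --pt "-0.038 -0.0193 0.0094 0 0 0 1" --pt "-0.038 -0.0193 0.0094 0 0 0 1" --pt "-0.038 -0.0193 0.0094 0 0 0 1" --pt "-0.037 -0.019 0.0094 0 0 0 1" --pt "0 0 0 0 0 8 1"

```text
t: 1.15
tcp_pos: [0.4759, 0.3079, 0.1594]
tool_rot: [0.242, 0.97, -0.001, 0.0]
force: [-0.1, 1.4, -0.1]
finger_gap: 1.0
gripper_force: 0.0
```

Emit:
drive_tool --pt "0 0 0 0 0 8 1" --pt "0 0 0 0 0 8 1" --pt "0 0 0 0 0 8 1" --pt "0 0 0 0 0 8 1" --pt "0 0 0 0 0 5.5 1" --pt "0 0 0 0 0 0 1" --pt "0 0 0 0 0 0 1" --pt "0 0 0 0 0 0 1"

```text
t: 1.95
tcp_pos: [0.4723, 0.3116, 0.1606]
tool_rot: [0.537, 0.844, -0.0, -0.0]
force: [-0.1, -0.7, -0.4]
finger_gap: 0.997
gripper_force: 0.0
```

```bash
cat >look.py <<'E'
import sys,pickle
from station import manip;from h import *
# look.py name x y h rad tcpz [yaw_offset]
n=sys.argv[1];x,y,h,rad,tz=map(float,sys.argv[2:7])
s=manip.sense();p=manip.snapshot("wrist");pickle.dump((s,p),open(n+".pkl","wb"))
cv2.imwrite(f"pics/{n}.png",p["image"][:,:,::-1])
c,sz,a,w=topface(p,(x,y),h,s,rad=rad);cc,r=cv2.minEnclosingCircle((w*1000).astype(np.float32))
print("t",s["t"],"tcp",s["tcp_pos"].round(4),"yaw",round(yaw(s),2),"rect",c.round(4),np.round(sz,1),round(a,2),"circ",np.round(cc,1),round(r,1))
yy=a+90*round((yaw(s)-a)/90);print("go square",yy,go(s,[*c,tz],yy),"| no turn",go(s,[*c,tz]))
E
python3 look.py g1 .472 .311 .044 .05 .026
```

```text
t 1.95 tcp [0.4723 0.3116 0.1606] yaw 115.06 rect [0.474 0.31 ] [56.1 57. ] 25.06 circ [474.3 309.6] 39.1
go square 115.0644474029541 (array([-0.0023,  0.0009,  0.1346]), array([-0.01, -0.  , -0.01])) | no turn (array([-0.0023,  0.0009,  0.1346]), array([-0.01, -0.  ,  0.  ]))
```

Emit:
drive_tool --pt "-0.0023 0.001 0.03 0 0 0 1" --pt "0 0 0.03 0 0 0 1" --pt "0 0 0.03 0 0 0 1" --pt "0 0 0.025 0 0 0 1" --pt "0 0 0.0195 0 0 0 1" --pt "0 0 0 0 0 0 1" --pt "0 0 0 0 0 0 1" --pt "0 0 0 0 0 0 1"

```text
t: 2.8
tcp_pos: [0.475, 0.3104, 0.0273]
tool_rot: [0.537, 0.843, 0.001, 0.001]
force: [0.0, -0.1, 0.4]
finger_gap: 1.002
gripper_force: 0.0
```

Emit:
drive_tool --pt "0 0 0 0 0 0 0" --pt "0 0 0 0 0 0 -1" --pt "0 0 0 0 0 0 -1" --pt "0 0 0 0 0 0 -1" --pt "0 0 0 0 0 0 -1" --pt "0 0 0 0 0 0 -1" --pt "0 0 0 0 0 0 -1" --pt "0 0 0 0 0 0 -1" --newtons 30

```text
t: 3.6
tcp_pos: [0.4747, 0.3102, 0.0273]
tool_rot: [0.537, 0.843, 0.001, 0.0]
force: [-0.6, -0.3, 6.1]
finger_gap: 0.648
gripper_force: 33.5
```

Emit:
drive_tool --pt "0 0 -0.01 0 0 0 -1" --pt "0 0 -0.03 0 0 0 -1" --pt "0 0 -0.045 0 0 0 -1" --pt "0 0 -0.045 0 0 0 -1" --pt "0 0 -0.045 0 0 0 -1" --pt "0 0 0 0 0 0 -1"

```text
t: 4.2
tcp_pos: [0.4779, 0.3116, 0.2081]
tool_rot: [0.537, 0.843, 0.006, 0.004]
force: [0.9, 0.9, -0.8]
finger_gap: 0.649
gripper_force: 32.7
```

```bash
python3 - <<'E'
from station import manip;from h import *
s=manip.sense();print(s["tcp_pos"],s["finger_gap"],yaw(s),go(s,[.431,-.372,.2]))
E
```

```text
[0.47786916 0.31164565 0.20812597] 0.6492604388509183 114.98903464366813 (array([-0.5998, -0.3314,  0.0038]), array([0.82, 0.04, 0.  ]))
```

Emit:
drive_tool --pt "-0.02 -0.011 0 0 0 0 -1" --pt "-0.0333 -0.0184 0 0 0 0 -1" --pt "-0.0333 -0.0184 0 0 0 0 -1" --pt "-0.0333 -0.0184 0 0 0 0 -1" --pt "-0.0333 -0.0184 0 0 0 0 -1" --pt "-0.0333 -0.0184 0 0 0 0 -1" --pt "-0.0333 -0.0184 0 0 0 0 -1" --pt "-0.0333 -0.0184 0 0 0 0 -1" --pt "-0.0333 -0.0184 0 0 0 0 -1" --pt "-0.0333 -0.0184 0 0 0 0 -1"

```text
t: 5.2
tcp_pos: [0.448, -0.0556, 0.2008]
tool_rot: [0.537, 0.843, -0.0, -0.001]
force: [1.0, 0.0, -1.4]
finger_gap: 0.652
gripper_force: 32.6
```

Emit:
drive_tool --pt "-0.0333 -0.0184 0 0 0 0 -1" --pt "-0.0333 -0.0184 0 0 0 0 -1" --pt "-0.0333 -0.0184 0 0 0 0 -1" --pt "-0.0333 -0.0184 0 0 0 0 -1" --pt "-0.0333 -0.0184 0 0 0 0 -1" --pt "-0.0333 -0.0184 0 0 0 0 -1" --pt "-0.0333 -0.0184 0 0 0 0 -1" --pt "-0.0333 -0.0184 0 0 0 0 -1" --pt "-0.0133 -0.0074 0 0 0 0 -1" --pt "0 0 0 0 0 0 -1"

```text
t: 6.2
tcp_pos: [0.4265, -0.3749, 0.2006]
tool_rot: [0.539, 0.843, 0.0, -0.0]
force: [0.4, 0.6, -1.3]
finger_gap: 0.654
gripper_force: 32.6
```

Emit:
drive_tool --pt "0 0 0 0 0 8.5 -1" --pt "0 0 0 0 0 8.5 -1" --pt "0 0 0 0 0 8.5 -1" --pt "0 0 0 0 0 8.5 -1" --pt "0 0 0 0 0 8.5 -1" --pt "0 0 0 0 0 8.5 -1" --pt "0 0 0 0 0 0 -1" --pt "0 0 0 0 0 0 -1" --pt "0 0 0 0 0 0 -1"

```text
t: 7.1
tcp_pos: [0.427, -0.3721, 0.2011]
tool_rot: [0.847, 0.531, 0.0, -0.0]
force: [-0.1, -0.4, -0.8]
finger_gap: 0.652
gripper_force: 32.6
```

```bash
python3 look.py p1 .470 -.291 .016 .085 .05; python3 - <<'E'
import pickle;from h import *
s,p=pickle.load(open("p1.pkl","rb"));print(T_tool(s).round(4))
E
```

```text
t 7.1 tcp [ 0.427  -0.3721  0.2011] yaw 64.14 rect [ 0.4707 -0.2956] [99.8 99.7] 63.82 circ [ 470.4 -295.7] 69.7
go square 63.822444915771484 (array([0.0878, 0.0061, 0.1512]), array([-0.05, -0.03,  0.32])) | no turn (array([0.0878, 0.0061, 0.1512]), array([-0.05, -0.03,  0.  ]))
[[ 4.362e-01  8.999e-01 -5.000e-04  4.270e-01]
 [ 8.999e-01 -4.362e-01  8.000e-04 -3.721e-01]
 [ 6.000e-04 -8.000e-04 -1.000e+00  2.011e-01]
 [ 0.000e+00  0.000e+00  0.000e+00  1.000e+00]]
```

View pics/p1.png

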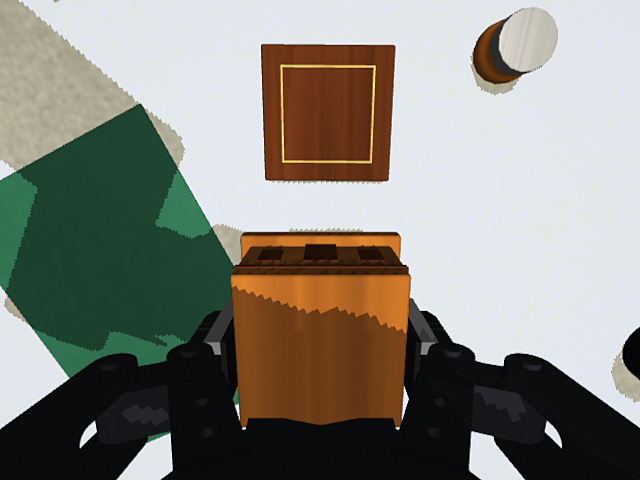

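The wrist view shows the held block with its front top edge at about (232..410, 274) and the plinth with its pale line at (282..375, 65..162). I will take the line's centre and the block's offset in the tool from the same picture.

```bash
python3 - <<'E'
import pickle;from h import *
s,p=pickle.load(open("p1.pkl","rb"));T=T_tool(s);Ti=np.linalg.inv(T)
tool=lambda w:(w-T[:3,3])@T[:3,:3]
im=p["image"].astype(int)
# pale line
hsv=cv2.cvtColor(p["image"],cv2.COLOR_RGB2HSV)
m=np.zeros((480,640),np.uint8);m[50:175,268:390]=(hsv[50:175,268:390,2]>150)
ys,xs=np.nonzero(m);w=ray(p,np.c_[xs,ys],.016,s)
r=cv2.minAreaRect((w[:,:2]*1000).astype(np.float32));print("line",r,tool(np.array([*np.array(r[0])/1000,.016])))
# held block cloud in tool frame
C=cloud(p,s);Q=(C-T[:3,3])@T[:3,:3]
b=T[2,3]-.0273
top=(abs(C[...,2]-(b+.044))<.003)
c=max(cv2.findContours(top.astype(np.uint8),cv2.RETR_EXTERNAL,cv2.CHAIN_APPROX_NONE)[0],key=cv2.contourArea)[:,0]
q=tool(ray(p,c,b+.044,s));print("top tool x max",np.percentile(q[:,0],[80,90,97]),"z of cloud",np.nanmedian(C[320:400,280:360,2]),b+.044)
for r_ in(290,330,380):
    u=np.nonzero(top[r_,200:440])[0]+200;print(r_,tool(ray(p,[[u.min(),r_],[u.max(),r_]],b+.044,s))[:,:2])
E
```

```text
line ((475.3914794921875, -302.2137145996094), (80.17732238769531, 86.39224243164062), 63.566307067871094) [0.08390511 0.01320671 0.18515403]
top tool x max [0.02846306 0.02847716 0.0287985 ] z of cloud 0.21836420974602583 0.21781760934951772
290 [[ 0.02254727 -0.02674495]
 [ 0.02257306  0.02846366]]
330 [[ 0.00882767 -0.03656643]
 [ 0.00886814  0.03603717]]
380 [[-0.00950942 -0.02733223]
 [-0.00947115  0.02906951]]
```

Emit:
drive_tool --pt "0 0.005 0.03 0 0 0.3 -1" --pt "0 0 0.03 0 0 0 -1" --pt "0 0 0.03 0 0 0 -1" --pt "0 0 0.02 0 0 0 -1" --pt "0 0 0 0 0 0 -1" --pt "0 0 0 0 0 0 -1" --pt "0 0 0 0 0 0 -1"

```text
t: 7.85
tcp_pos: [0.4322, -0.3762, 0.0925]
tool_rot: [0.849, 0.528, 0.0, 0.001]
force: [-0.6, 0.4, -0.8]
finger_gap: 0.653
gripper_force: 32.6
```

```bash
cat >line.py <<'E'
import sys,pickle
from station import manip;from h import *
n=sys.argv[1]
s=manip.sense();p=manip.snapshot("wrist");pickle.dump((s,p),open(n+".pkl","wb"))
cv2.imwrite(f"pics/{n}.png",p["image"][:,:,::-1])
T=T_tool(s);tool=lambda w:(w-T[:3,3])@T[:3,:3]
hsv=cv2.cvtColor(p["image"],cv2.COLOR_RGB2HSV)
C=cloud(p,s);near=(abs(C[...,2]-.016)<.006)&(np.hypot(C[...,0]-.471,C[...,1]+.294)<.062)
near=cv2.erode(near.astype(np.uint8),np.ones((9,9)))
m=near&(hsv[...,2]>180).astype(np.uint8)
cs=cv2.findContours(m,cv2.RETR_EXTERNAL,cv2.CHAIN_APPROX_NONE)[0]
c=max(cs,key=lambda c:cv2.arcLength(c,True))[:,0]
w=ray(p,c,.016,s)
r=cv2.minAreaRect((w[:,:2]*1000).astype(np.float32));print(s["t"],s["tcp_pos"].round(4),yaw(s),"line",r,"tool",tool(np.array([*np.array(r[0])/1000,.016])).round(4),c.min(0),c.max(0))
E
python3 line.py p2; python3 look.py p2b .471 -.294 .016 .085 .05
```

```text
7.85 [ 0.4322 -0.3762  0.0925] 63.69206009221323 line ((484.8936767578125, -262.92047119140625), (1.2688779830932617, 47.56587600708008), 63.74221420288086) tool [ 0.125  -0.0032  0.0764] [262  15] [362  18]
t 7.9 tcp [ 0.4322 -0.3763  0.0927] yaw 63.69 rect [ 0.4691 -0.2989] [92.3 99.7] 63.75 circ [ 469.3 -298.4] 67.4
go square 63.751007080078125 (array([ 0.0858, -0.0014,  0.0426]), array([ 0.16,  0.08, -0.06])) | no turn (array([ 0.0858, -0.0014,  0.0426]), array([0.16, 0.08, 0.  ]))
```

```bash
python3 - <<'E'
import pickle;from h import *
s,p=pickle.load(open("p2b.pkl","rb"));T=T_tool(s)
_,_,_,w=topface(p,(.471,-.294),.016,s,rad=.085)
q=(np.c_[w,np.full(len(w),.016)]-T[:3,3])@T[:3,:3]
print("plinth x min/max",np.percentile(q[:,0],[2,98]),"y",np.percentile(q[:,1],[3,97]))
hsv=cv2.cvtColor(p["image"],cv2.COLOR_RGB2HSV)
C=cloud(p,s);Q=(C-T[:3,3])@T[:3,:3]
m=(hsv[...,0]>15)&(hsv[...,0]<35)&(hsv[...,2]>110)&(hsv[...,1]>80)&(abs(C[...,2]-.016)<.006)
m=m&(Q[...,0]>.045)&(abs(Q[...,1])<.05)
a=Q[m];print(m.sum(),"line x",np.percentile(a[:,0],[1,99]),"y",np.percentile(a[:,1],[3,97]))
b=T[2,3]-.0273
c=abs(C[...,2]-b-.044)<.003
for r in(310,320,340,360):
  u=np.nonzero(c[r,180:460])[0]+180
  if len(u):print(r,(ray(p,[[u.min(),r],[u.max(),r]],b+.044,s)-T[:3,3])@T[:3,:3][:, :2])
print("front x",np.percentile(Q[c][:,0],[90,98]))
E
```

```text
plinth x min/max [0.03976158 0.13202077] y [-0.05124253  0.04823526]
2254 line x [0.0544432  0.12571649] y [-0.03713583  0.03386686]
310 [[ 0.0158546  -0.02679962]
 [ 0.01579394  0.0285754 ]]
320 [[ 0.01240765 -0.03146203]
 [ 0.01233039  0.03389259]]
340 [[ 0.00535951 -0.04131904]
 [ 0.00524464  0.04315217]]
360 [[-0.00193952 -0.02753319]
 [-0.00202724  0.02932159]]
front x [0.02405732 0.02753047]
```

View pics/p2b.png

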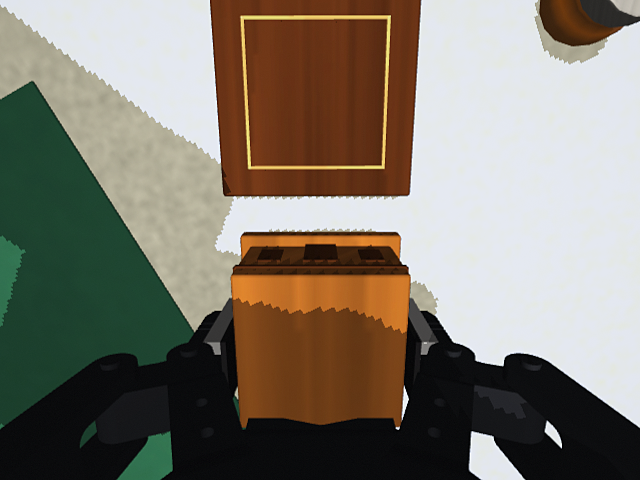

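Line spans (242..390, 16..168); block front edge at row 274. Relative shift is x +0.0895, y -0.0025.

Emit:
drive_tool --pt "0.03 -0.0025 0 0.1 0.1 0 -1" --pt "0.03 0 0 0 0 0 -1" --pt "0.0295 0 0 0 0 0 -1" --pt "0 0 0 0 0 0 -1" --pt "0 0 0 0 0 0 -1" --pt "0 0 0.02 0 0 0 -1" --pt "0 0 0.015 0 0 0 -1" --pt "0 0 0.01 0 0 0 -1" --pt "0 0 0 0 0 0 -1" --pt "0 0 0 0 0 0 -1"

```text
t: 8.95
tcp_pos: [0.4689, -0.2948, 0.0465]
tool_rot: [0.85, 0.527, 0.0, -0.001]
force: [-0.4, -0.6, -0.5]
finger_gap: 0.649
gripper_force: 32.7
```

```bash
python3 - <<'E'
from station import manip;from h import *
s=manip.sense();print(s["tcp_pos"],s["force"],go(s,[.4703,-.2949,.0433],63.75))
E
```

```text
[ 0.46888811 -0.29476882  0.04650391] [-0.40812178 -0.6370648  -0.5261322 ] (array([0.0005, 0.0013, 0.0032]), array([-0.07, -0.09, -0.12]))
```

Emit:
drive_tool --pt "0 0.0007 0.0015 0 0 -0.1 -1" --pt "0 0 0.001 0 0 0 -1" --pt "0 0 0.0005 0 0 0 -1" --pt "0 0 0 0 0 0 -1" --pt "0 0 0 0 0 0 -1"

```text
t: 9.45
tcp_pos: [0.4696, -0.2943, 0.0435]
tool_rot: [0.849, 0.528, 0.0, -0.001]
force: [0.8, 0.3, -0.6]
finger_gap: 0.648
gripper_force: 32.7
```

Emit:
drive_tool --pt "0 0 0.0005 0 0 0 -1" --pt "0 0 0.0005 0 0 0 -1" --pt "0 0 0 0 0 0 -1" --pt "0 0 0 0 0 0 -1"

```text
t: 9.85
tcp_pos: [0.4696, -0.2942, 0.0434]
tool_rot: [0.849, 0.528, 0.0, -0.001]
force: [-1.9, 1.3, 6.0]
finger_gap: 0.651
gripper_force: 33.5
```

Emit:
drive_tool --pt "0 0 0 0 0 0 0.45" --pt "0 0 0 0 0 0 0.6" --pt "0 0 0 0 0 0 0.8" --pt "0 0 0 0 0 0 1" --pt "0 0 0 0 0 0 1" --pt "0 0 0 0 0 0 1" --pt "0 0 -0.02 0 0 0 1" --pt "0 0 -0.03 0 0 0 1" --pt "0 0 -0.04 0 0 0 1" --pt "0 0 -0.04 0 0 0 1"

```text
t: 10.85
tcp_pos: [0.4692, -0.2942, 0.1731]
tool_rot: [0.849, 0.528, 0.0, -0.002]
force: [-0.0, -1.0, 0.8]
finger_gap: 1.0
gripper_force: 0.0
```

Emit:
drive_tool --pt "0.005 0 -0.02 0 0 0 1" --pt "0 0 0 0 0 0 1" --pt "0 0 0 0 0 0 1"

```text
t: 11.15
tcp_pos: [0.4716, -0.2899, 0.1923]
tool_rot: [0.849, 0.528, 0.0, -0.001]
force: [0.4, 0.7, 0.1]
finger_gap: 0.998
gripper_force: 0.0
```

```bash
python3 look.py g2 .470 -.295 .060 .05 .1; python3 look.py g2p .470 -.295 .016 .085 .1; python3 - <<'E'
from station import manip;from h import *
s=manip.sense();print(go(s,[.434,-.012,.18],64.6-90+90))
E
```

```text
t 11.15 tcp [ 0.4716 -0.2899  0.1923] yaw 63.79 rect [ 0.4705 -0.2944] [56.8 55.9] 63.81 circ [ 470.6 -294.5] 39.5
go square 63.81349182128906 (array([-0.0047,  0.0012,  0.0923]), array([-0.1 , -0.09, -0.03])) | no turn (array([-0.0047,  0.0012,  0.0923]), array([-0.1 , -0.09,  0.  ]))
t 11.2 tcp [ 0.4712 -0.2896  0.1914] yaw 63.78 rect [ 0.471  -0.2951] [99.1 99.7] 63.84 circ [ 470.9 -295.5] 69.5
go square 63.83775329589844 (array([-0.0053,  0.0026,  0.0914]), array([-0.21, -0.13, -0.06])) | no turn (array([-0.0053,  0.0026,  0.0914]), array([-0.21, -0.13,  0.  ]))
(array([ 0.2325, -0.1557,  0.0122]), array([-0.27, -0.15, -0.83]))
```

View pics/g2.png

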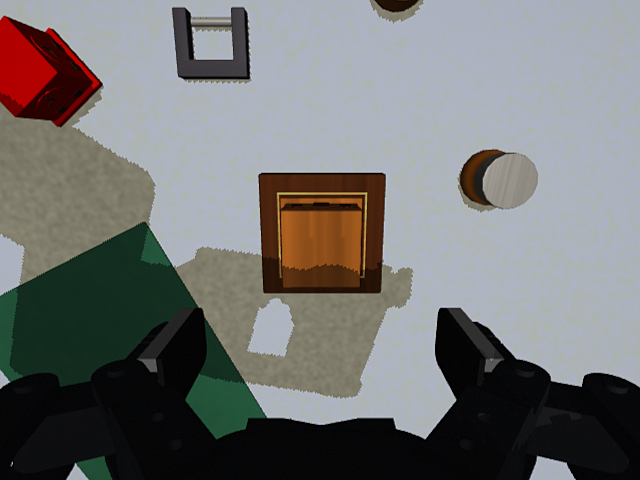

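The view shows the ground storey sitting inside the pale line, centred on the plinth at about (322,240). It is off by less than 1 mm and 0.03°. Next is the clock storey.

Emit:
drive_tool --pt "0.0291 -0.0195 0.002 0 0 0 1" --pt "0.0291 -0.0195 0.002 0 0 0 1" --pt "0.0291 -0.0195 0.002 0 0 0 1" --pt "0.0291 -0.0195 0.002 0 0 0 1" --pt "0.0291 -0.0195 0.002 0 0 0 1" --pt "0.0291 -0.0195 0.002 0 0 0 1" --pt "0.0291 -0.0195 0.002 0 0 0 1" --pt "0.0288 -0.0192 0.002 0 0 -0.8 1" --pt "0 0 0 0 0 0 1" --pt "0 0 0 0 0 0 1"

```text
t: 12.25
tcp_pos: [0.4343, -0.0122, 0.176]
tool_rot: [0.845, 0.535, -0.001, -0.002]
force: [0.2, -1.0, -0.3]
finger_gap: 1.002
gripper_force: 0.0
```

```bash
python3 look.py c1 .434 -.012 .048 .045 .028
```

```text
t 12.25 tcp [ 0.4343 -0.0122  0.176 ] yaw 64.68 rect [ 0.4357 -0.0144] [45.  44.3] 64.77 circ [435.5 -14.8] 30.6
go square 64.76972961425781 (array([-0.0016,  0.0027,  0.148 ]), array([-0.22, -0.06, -0.09])) | no turn (array([-0.0016,  0.0027,  0.148 ]), array([-0.22, -0.06,  0.  ]))
```

Emit:
drive_tool --pt "-0.0016 0.002 0.03 -0.2 0 0 1" --pt "0 0 0.04 0 0 0 1" --pt "0 0 0.035 0 0 0 1" --pt "0 0 0.025 0 0 0 1" --pt "0 0 0.017 0 0 0 1" --pt "0 0 0 0 0 0 1" --pt "0 0 0 0 0 0 1" --pt "0 0 0 0 0 0 0.3" --pt "0 0 0 0 0 0 0" --pt "0 0 0 0 0 0 -1"

```text
t: 13.3
tcp_pos: [0.4367, -0.015, 0.0308]
tool_rot: [0.845, 0.534, 0.002, 0.001]
force: [-2.2, 1.0, 1.6]
finger_gap: 0.519
gripper_force: 1.5
```

Emit:
drive_tool --pt "0 0 0 0 0 0 -1" --pt "0 0 0 0 0 0 -1" --pt "0 0 0 0 0 0 -1" --pt "0 0 0 0 0 0 -1" --pt "0 0 0 0 0 0 -1"

```text
t: 13.8
tcp_pos: [0.4368, -0.015, 0.031]
tool_rot: [0.845, 0.534, 0.002, 0.001]
force: [0.2, -1.1, 6.2]
finger_gap: 0.508
gripper_force: 31.5
```

Emit:
drive_tool --pt "0 0 -0.01 0 0 0 -1" --pt "0 0 -0.03 0 0 0 -1" --pt "0 0 -0.04 0 0 0 -1" --pt "0 0 -0.04 0 0 0 -1" --pt "0 0 -0.04 0 0 0 -1" --pt "0 0 0 0 0 0 -1"

```text
t: 14.4
tcp_pos: [0.4387, -0.0155, 0.195]
tool_rot: [0.845, 0.534, 0.005, 0.005]
force: [1.4, -0.2, -0.9]
finger_gap: 0.51
gripper_force: 31.0
```

```bash
python3 - <<'E'
from station import manip;from h import *
s=manip.sense();c,k=np.cos(np.radians(63.84)),np.sin(np.radians(63.84))
print(s["tcp_pos"],go(s,[.4707-.085*c,-.2946-.085*k,.18],63.84))
E
```

```text
[ 0.43873292 -0.0155412   0.19502784] (array([-0.3234,  0.1472,  0.0158]), array([ 0.77, -0.21,  0.77]))
```

Emit:
drive_tool --pt "-0.0323 0.0147 0 0 0 0 -1" --pt "-0.0323 0.0147 0 0 0 0 -1" --pt "-0.0323 0.0147 0 0 0 0 -1" --pt "-0.0323 0.0147 0 0 0 0 -1" --pt "-0.0323 0.0147 0 0 0 0 -1" --pt "-0.0323 0.0147 0 0 0 0 -1" --pt "-0.0323 0.0147 0 0 0 0 -1" --pt "-0.0323 0.0147 0 0 0 0 -1" --pt "-0.0323 0.0147 0 0 0 0 -1" --pt "-0.0323 0.0147 0 0 0 0.8 -1"

```text
t: 15.4
tcp_pos: [0.4292, -0.3704, 0.1889]
tool_rot: [0.849, 0.528, 0.001, -0.001]
force: [-0.2, 0.4, -0.8]
finger_gap: 0.512
gripper_force: 31.0
```

Emit:
drive_tool --pt "0 0 0.02 0 0 0 -1" --pt "0 0 0.02 0 0 0 -1" --pt "0 0 0 0 0 0 -1" --pt "0 0 0 0 0 0 -1"

```text
t: 15.8
tcp_pos: [0.4296, -0.369, 0.1491]
tool_rot: [0.849, 0.528, 0.001, -0.001]
force: [0.3, 0.3, -0.3]
finger_gap: 0.51
gripper_force: 30.9
```

```bash
cat >rel.py <<'E'
import sys,pickle
from station import manip;from h import *
# rel.py name drop heldtop placedtop half_held half_placed : offsets in tool axes of held and placed top faces
n=sys.argv[1];drop,ht,pt=map(float,sys.argv[2:5])
s=manip.sense();p=manip.snapshot("wrist");pickle.dump((s,p),open(n+".pkl","wb"));cv2.imwrite(f"pics/{n}.png",p["image"][:,:,::-1])
T=T_tool(s);C=cloud(p,s);Q=(C-T[:3,3])@T[:3,:3]
c,sz,a,w=topface(p,(.4707,-.2946),pt,s,tol=.005,rad=.05)
cc,r=cv2.minEnclosingCircle((w*1000).astype(np.float32))
tool=lambda c:((np.array([*c,pt])-T[:3,3])@T[:3,:3]).round(4)
print("tcp",s["tcp_pos"].round(4),"yaw",round(yaw(s),2),"| placed rect",tool(c),np.round(sz,1),round(a,2),"circ",tool(np.array(cc)/1000),round(r,1))
z=T[2,3]-drop+ht;m=(abs(C[...,2]-z)<.004)&(Q[...,0]>-.02)&(np.abs(Q[...,1])<.03)
c=max(cv2.findContours(m.astype(np.uint8),cv2.RETR_EXTERNAL,cv2.CHAIN_APPROX_NONE)[0],key=cv2.contourArea)[:,0]
q=(ray(p,c,z,s)-T[:3,3])@T[:3,:3];f=q[q[:,0]>q[:,0].max()-.007]
print("held z",np.nanmedian(C[m][:,2])-z,"front x",np.percentile(q[:,0],[95,99]).round(4),"front y range",f[:,1].min().round(4),f[:,1].max().round(4))
print("tilt",go(s,s["tcp_pos"],63.84)[1])
E
python3 rel.py c2 .031 .048 .060
```

```text
tcp [ 0.4296 -0.369   0.1491] yaw 63.78 | placed rect [0.0839 0.0037 0.0894] [56.1 55.9] 63.82 circ [0.0839 0.0037 0.0894] 38.9
held z 0.0005625570996619089 front x [0.023 0.023] front y range -0.021 0.0228
tilt [-0.01 -0.16 -0.06]
```

View pics/c2.png

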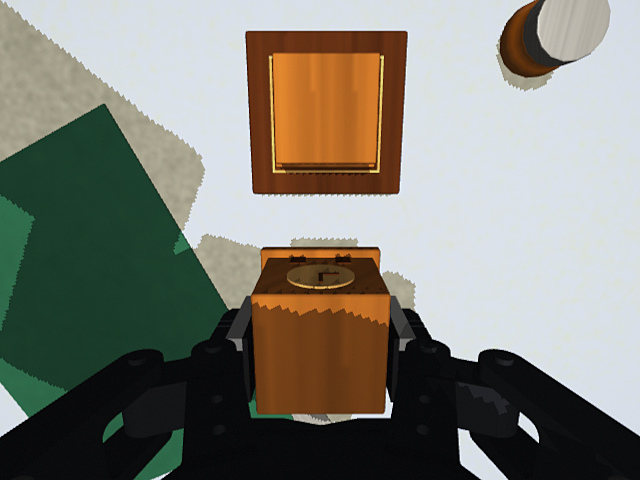

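Emit:
drive_tool --pt "0.028 0.0028 0 0 -0.1 0 -1" --pt "0.028 0 0 0 0 0 -1" --pt "0.0276 0 0 0 0 0 -1" --pt "0 0 0 0 0 0 -1" --pt "0 0 0.02 0 0 0 -1" --pt "0 0 0.02 0 0 0 -1" --pt "0 0 0.01 0 0 0 -1" --pt "0 0 0.005 0 0 0 -1" --pt "0 0 0 0 0 0 -1" --pt "0 0 0 0 0 0 -1"

```text
t: 16.85
tcp_pos: [0.47, -0.2967, 0.0954]
tool_rot: [0.849, 0.528, 0.001, 0.001]
force: [0.6, -0.7, -1.2]
finger_gap: 0.51
gripper_force: 30.9
```

```bash
python3 - <<'E'
from station import manip;from h import *
s=manip.sense();t=np.array([.4296,-.369])+.0836*np.array([.4418,.8971])+.0028*np.array([.8971,-.4418])
print(t,s["tcp_pos"],s["force"],go(s,[*t,.091],63.84))
E
```

```text
[ 0.46904636 -0.29523948] [ 0.46995785 -0.29666968  0.09537505] [ 0.6298987  -0.7413714  -1.17826953] (array([ 0.0009, -0.0015,  0.0044]), array([ 0.17,  0.02, -0.08]))
```

Emit:
drive_tool --pt "0.001 -0.0014 0.001 0.1 0 0 -1" --pt "0 0 0.001 0 0 0 -1" --pt "0 0 0.001 0 0 0 -1" --pt "0 0 0 0 0 0 -1" --pt "0 0 0 0 0 0 -1" --pt "0 0 0 0 0 0 -1"

```text
t: 17.45
tcp_pos: [0.4688, -0.2946, 0.0917]
tool_rot: [0.849, 0.528, 0.0, 0.0]
force: [0.7, -0.6, -1.4]
finger_gap: 0.513
gripper_force: 30.9
```

Emit:
drive_tool --pt "0 0.0004 0.0005 0 0 0 -1" --pt "0 0 0.0005 0 0 0 -1" --pt "0 0 0.0005 0 0 0 -1" --pt "0 0 0 0 0 0 -1" --pt "0 0 0 0 0 0 -1"

```text
t: 17.95
tcp_pos: [0.4693, -0.2948, 0.091]
tool_rot: [0.849, 0.528, 0.0, 0.0]
force: [-1.0, 1.0, 6.0]
finger_gap: 0.51
gripper_force: 31.5
```

Contact made; release, rise and look.

Emit:
drive_tool --pt "0 0 0 0 0 0 0.2" --pt "0 0 0 0 0 0 0.4" --pt "0 0 0 0 0 0 0.7" --pt "0 0 0 0 0 0 1" --pt "0 0 0 0 0 0 1" --pt "0 0 0 0 0 0 1" --pt "0 0 -0.02 0 0 0 1" --pt "0 0 -0.03 0 0 0 1" --pt "0 0 -0.04 0 0 0 1" --pt "0 0 -0.04 0 0 0 1"

```text
t: 18.95
tcp_pos: [0.4688, -0.2944, 0.2211]
tool_rot: [0.849, 0.528, -0.0, -0.001]
force: [1.0, -0.4, 0.4]
finger_gap: 0.998
gripper_force: 0.0
```

Emit:
drive_tool --pt "0 0 0 0 0 0 1" --pt "0 0 0 0 0 0 1" --pt "0 0 0 0 0 0 1"

```text
t: 19.25
tcp_pos: [0.4684, -0.294, 0.2191]
tool_rot: [0.849, 0.528, -0.0, -0.001]
force: [0.3, 0.6, -0.5]
finger_gap: 1.0
gripper_force: 0.0
```

```bash
python3 look.py c3 .470 -.295 .108 .05 .1; python3 look.py c3p .470 -.295 .016 .085 .1; python3 - <<'E'
from station import manip;from h import *
s=manip.sense();print(go(s,[.584,.151,.18],63.8))
E
```

```text
t 19.25 tcp [ 0.4684 -0.294   0.2191] yaw 63.77 rect [ 0.4702 -0.2953] [45.  44.2] 63.81 circ [ 470.  -295.6] 30.6
go square 63.81093215942383 (array([-0.0005,  0.0025,  0.1191]), array([-0.14, -0.05, -0.04])) | no turn (array([-0.0005,  0.0025,  0.1191]), array([-0.14, -0.05,  0.  ]))
t 19.3 tcp [ 0.4683 -0.2939  0.2187] yaw 63.77 rect [ 0.4708 -0.2953] [99.9 99.7] 63.82 circ [ 470.9 -295.3] 69.7
go square 63.82016372680664 (array([-0.0003,  0.0033,  0.1187]), array([-0.19, -0.06, -0.05])) | no turn (array([-0.0003,  0.0033,  0.1187]), array([-0.19, -0.06,  0.  ]))
(array([ 0.4502, -0.0928,  0.0394]), array([-0.2 , -0.06, -0.03]))
```

View pics/c3.png

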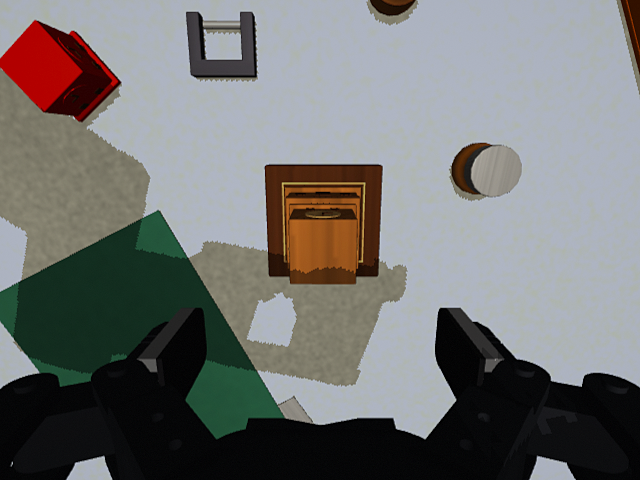

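The clock storey stands centred on the ground storey at about (322,245), square to it. Next is the lantern.

Emit:
drive_tool --pt "0.02 -0.0041 0 0 0 0 1" --pt "0.0331 -0.0068 0 0 0 0 1" --pt "0.0331 -0.0068 0 0 0 0 1" --pt "0.0331 -0.0068 0 0 0 0 1" --pt "0.0331 -0.0068 0.005 0 0 0 1" --pt "0.0331 -0.0068 0.005 0 0 0 1" --pt "0.0331 -0.0068 0.005 0 0 0 1" --pt "0.0331 -0.0068 0.005 0 0 0 1" --pt "0.0331 -0.0068 0.005 0 0 0 1" --pt "0.0331 -0.0068 0.005 0 0 0 1"

```text
t: 20.35
tcp_pos: [0.5505, 0.0207, 0.1886]
tool_rot: [0.849, 0.528, -0.001, -0.001]
force: [1.1, 0.5, -0.6]
finger_gap: 0.999
gripper_force: 0.0
```

Emit:
drive_tool --pt "0.0331 -0.0068 0.005 0 0 0 1" --pt "0.0331 -0.0068 0.005 0 0 0 1" --pt "0.0331 -0.0068 0.005 0 0 0 1" --pt "0.033 -0.007 0.005 0 0 0 1" --pt "0 0 0 0 0 0 1" --pt "0 0 0 0 0 0 1" --pt "0 0 0 0 0 0 1"

```text
t: 21.05
tcp_pos: [0.5843, 0.1493, 0.1694]
tool_rot: [0.849, 0.528, -0.001, -0.0]
force: [-0.0, -1.0, -0.2]
finger_gap: 1.001
gripper_force: 0.0
```

```bash
python3 look.py l1 .584 .151 .038 .035 .023
```

```text
t 21.05 tcp [0.5843 0.1493 0.1694] yaw 63.75 rect [0.5853 0.1493] [36.3 35.7] 42.99 circ [585.7 149.6] 18.7
go square 42.99207305908203 (array([0.0006, 0.0011, 0.1464]), array([-0.08,  0.09, 20.75])) | no turn (array([0.0006, 0.0011, 0.1464]), array([-0.09,  0.08, -0.  ]))
```

Emit:
drive_tool --pt "0.0006 0.0008 0.03 0 0 0 1" --pt "0 0 0.04 0 0 0 1" --pt "0 0 0.035 0 0 0 1" --pt "0 0 0.025 0 0 0 1" --pt "0 0 0.014 0 0 0 1" --pt "0 0 0 0 0 0 1" --pt "0 0 0 0 0 0 1" --pt "0 0 0 0 0 0 0.2" --pt "0 0 0 0 0 0 -0.1" --pt "0 0 0 0 0 0 -1"

```text
t: 22.1
tcp_pos: [0.5866, 0.1504, 0.0274]
tool_rot: [0.849, 0.528, 0.001, 0.0]
force: [0.7, 0.9, 0.5]
finger_gap: 0.518
gripper_force: 0.0
```

Emit:
drive_tool --pt "0 0 0 0 0 0 -1" --pt "0 0 0 0 0 0 -1" --pt "0 0 0 0 0 0 -1" --pt "0 0 0 0 0 0 -1" --pt "0 0 0 0 0 0 -1" --pt "0 0 0 0 0 0 -1" --newtons 30

```text
t: 22.7
tcp_pos: [0.5865, 0.1504, 0.0273]
tool_rot: [0.849, 0.528, 0.001, 0.0]
force: [-0.9, -0.5, 6.3]
finger_gap: 0.411
gripper_force: 29.9
```

Emit:
drive_tool --pt "0 0 -0.01 0 0 0 -1" --pt "0 0 -0.03 0 0 0 -1" --pt "0 0 -0.05 0 0 0 -1" --pt "0 0 -0.05 0 0 0 -1" --pt "0 0 -0.05 0 0 0 -1" --pt "0 0 0 0 0 0 -1"

```text
t: 23.3
tcp_pos: [0.5907, 0.1508, 0.2247]
tool_rot: [0.849, 0.528, 0.007, 0.004]
force: [1.0, -1.0, -0.5]
finger_gap: 0.411
gripper_force: 30.1
```

```bash
python3 - <<'E'
from station import manip;from h import *
s=manip.sense();c,k=np.cos(np.radians(63.84)),np.sin(np.radians(63.84))
print(s["tcp_pos"],go(s,[.4705-.075*c,-.295-.075*k,.2],63.84))
E
```

```text
[0.5906668  0.1507994  0.22467165] (array([-0.5282,  0.0888,  0.0215]), array([ 0.83, -0.49, -0.05]))
```

Emit:
drive_tool --pt "-0.033 0.0055 0 0 0 0 -1" --pt "-0.033 0.0055 0 0 0 0 -1" --pt "-0.033 0.0055 0 0 0 0 -1" --pt "-0.033 0.0055 0 0 0 0 -1" --pt "-0.033 0.0055 0 0 0 0 -1" --pt "-0.033 0.0055 0 0 0 0 -1" --pt "-0.033 0.0055 0 0 0 0 -1" --pt "-0.033 0.0055 0 0 0 0 -1" --pt "-0.033 0.0055 0 0 0 0 -1" --pt "-0.033 0.0055 0 0 0 0 -1"

```text
t: 24.3
tcp_pos: [0.4884, -0.171, 0.2159]
tool_rot: [0.849, 0.528, -0.0, -0.0]
force: [0.6, -0.7, -1.2]
finger_gap: 0.412
gripper_force: 30.1
```

Emit:
drive_tool --pt "-0.033 0.0055 0 0 0 0 -1" --pt "-0.033 0.0055 0 0 0 0 -1" --pt "-0.033 0.0055 0 0 0 0 -1" --pt "-0.033 0.0055 0 0 0 0 -1" --pt "-0.033 0.0055 0.01 0 0 0 -1" --pt "-0.033 0.0055 0.01 0 0 0 -1" --pt "0 0 0 0 0 0 -1" --pt "0 0 0 0 0 0 -1" --pt "0 0 0 0 0 0 -1"

```text
t: 25.2
tcp_pos: [0.4314, -0.3611, 0.1961]
tool_rot: [0.849, 0.528, 0.0, -0.001]
force: [0.4, 0.2, -0.0]
finger_gap: 0.411
gripper_force: 30.1
```

```bash
python3 rel.py l2 .0273 .038 .108
```

```text
tcp [ 0.4314 -0.3611  0.1961] yaw 63.8 | placed rect [0.0751 0.0055 0.0881] [43.7 44.4] 63.8 circ [0.0752 0.0056 0.0881] 30.4
held z 0.0004896826054239523 front x [0.0163 0.0173] front y range -0.0231 0.0248
tilt [-0.07 -0.05 -0.04]
```

View pics/l2.png

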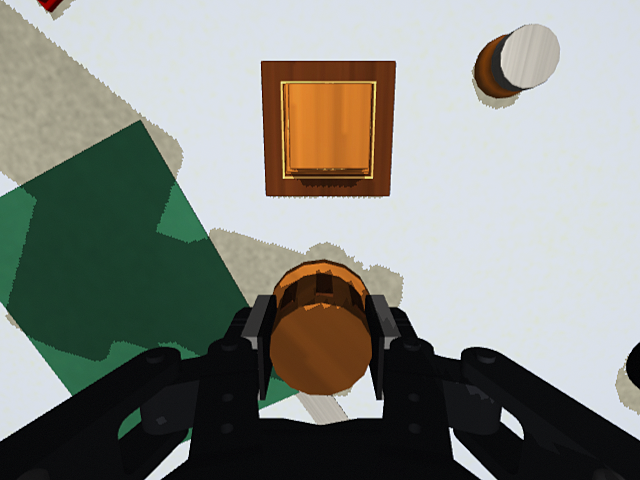

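Emit:
drive_tool --pt "0.028 0.0046 0 0 0 0 -1" --pt "0.028 0 0 0 0 0 -1" --pt "0.0208 0 0 0 0 0 -1" --pt "0 0 0 0 0 0 -1" --pt "0 0 0.02 0 0 0 -1" --pt "0 0 0.02 0 0 0 -1" --pt "0 0 0.01 0 0 0 -1" --pt "0 0 0.005 0 0 0 -1" --pt "0 0 0 0 0 0 -1" --pt "0 0 0 0 0 0 -1"

```text
t: 26.25
tcp_pos: [0.47, -0.2959, 0.1418]
tool_rot: [0.849, 0.528, 0.0, 0.001]
force: [0.4, 0.4, 0.1]
finger_gap: 0.413
gripper_force: 30.1
```

```bash
python3 - <<'E'
from station import manip;from h import *
s=manip.sense();t=np.array([.4314,-.3611])+.0768*np.array([.4418,.8971])+.0046*np.array([.8971,-.4418])
print(t,s["tcp_pos"],s["force"],go(s,[*t,.1353],63.84))
E
```

```text
[ 0.4694569 -0.294235 ] [ 0.46998237 -0.2958905   0.14182417] [0.35553321 0.35832663 0.08805083] (array([ 0.0013, -0.0012,  0.0065]), array([ 0.07,  0.02, -0.07]))
```

Emit:
drive_tool --pt "0.0013 -0.0012 0.002 0 0 0 -1" --pt "0 0 0.002 0 0 0 -1" --pt "0 0 0.001 0 0 0 -1" --pt "0 0 0 0 0 0 -1" --pt "0 0 0 0 0 0 -1" --pt "0 0 0 0 0 0 -1"

```text
t: 26.85
tcp_pos: [0.4692, -0.2938, 0.1363]
tool_rot: [0.849, 0.528, 0.0, 0.0]
force: [-0.1, 0.3, -0.4]
finger_gap: 0.406
gripper_force: 30.1
```

Emit:
drive_tool --pt "-0.0002 0.0004 0.0005 0 0 0 -1" --pt "0 0 0.0005 0 0 0 -1" --pt "0 0 0.0005 0 0 0 -1" --pt "0 0 0 0 0 0 -1" --pt "0 0 0 0 0 0 -1"

```text
t: 27.35
tcp_pos: [0.4695, -0.2942, 0.1353]
tool_rot: [0.849, 0.528, 0.0, 0.0]
force: [-0.9, 0.3, 5.9]
finger_gap: 0.411
gripper_force: 30.6
```

Emit:
drive_tool --pt "0 0 0 0 0 0 0.0" --pt "0 0 0 0 0 0 0.2" --pt "0 0 0 0 0 0 0.5" --pt "0 0 0 0 0 0 0.8" --pt "0 0 0 0 0 0 1" --pt "0 0 0 0 0 0 1" --pt "0 0 -0.02 0 0 0 1" --pt "0 0 -0.03 0 0 0 1" --pt "0 0 -0.04 0 0 0 1" --pt "0 0 -0.04 0 0 0 1"

```text
t: 28.35
tcp_pos: [0.469, -0.2937, 0.2657]
tool_rot: [0.849, 0.528, -0.0, -0.001]
force: [0.8, 0.3, -0.1]
finger_gap: 0.998
gripper_force: 0.0
```

Emit:
drive_tool --pt "0 0 0 0 0 0 1" --pt "0 0 0 0 0 0 1" --pt "0 0 0 0 0 0 1"

```text
t: 28.65
tcp_pos: [0.4686, -0.2933, 0.2635]
tool_rot: [0.849, 0.528, -0.0, -0.001]
force: [0.1, -0.1, 0.2]
finger_gap: 0.998
gripper_force: 0.0
```

```bash
python3 look.py l3 .470 -.295 .146 .04 .1; python3 look.py l3p .470 -.295 .016 .085 .1; python3 - <<'E'
from station import manip;from h import *
s=manip.sense();print(go(s,[.601,-.149,.22],63.8))
E
```

```text
t 28.65 tcp [ 0.4686 -0.2933  0.2635] yaw 63.77 rect [ 0.4697 -0.296 ] [36.3 35.4] 44.98 circ [ 470.1 -295.9] 18.6
go square 44.97697830200195 (array([-0.0021,  0.0026,  0.1635]), array([-0.16, -0.02, 18.79])) | no turn (array([-0.0021,  0.0026,  0.1635]), array([-0.15, -0.05,  0.  ]))
t 28.7 tcp [ 0.4685 -0.2932  0.2631] yaw 63.77 rect [ 0.4708 -0.2955] [99.1 99.7] 63.83 circ [ 470.9 -295.2] 69.6
go square 63.83068084716797 (array([-0.0012,  0.0036,  0.1631]), array([-0.2 , -0.07, -0.06])) | no turn (array([-0.0012,  0.0036,  0.1631]), array([-0.2 , -0.07,  0.  ]))
(array([0.188 , 0.0551, 0.0431]), array([-0.21, -0.07, -0.04]))
```

View pics/l3.png

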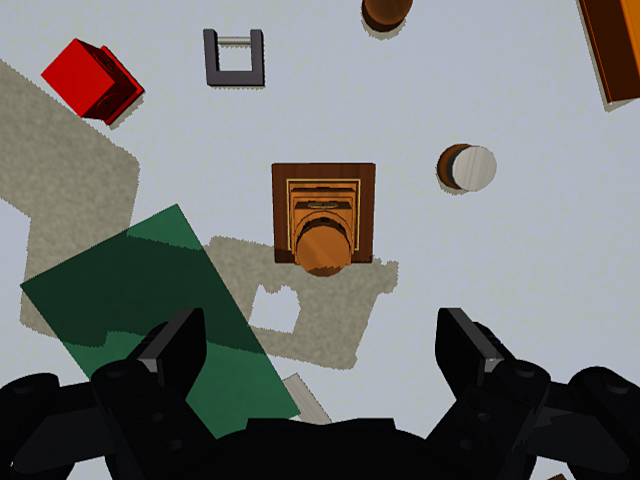

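The lantern stands centred at about (322,250). Roof next.

Emit:
drive_tool --pt "0.0313 0.0092 0 0 0 0 1" --pt "0.0313 0.0092 0 0 0 0 1" --pt "0.0313 0.0092 0.011 0 0 0 1" --pt "0.0313 0.0092 0.011 0 0 0 1" --pt "0.0313 0.0092 0.011 0 0 0 1" --pt "0.0313 0.0092 0.01 0 0 0 1" --pt "0 0 0.03 0 0 0 1" --pt "0 0 0 0 0 0 1" --pt "0 0 0 0 0 0 1" --pt "0 0 0 0 0 0 1"

```text
t: 29.75
tcp_pos: [0.602, -0.1508, 0.1924]
tool_rot: [0.849, 0.528, 0.0, 0.0]
force: [-0.0, 0.2, 0.1]
finger_gap: 0.998
gripper_force: 0.0
```

```bash
python3 look.py r1 .601 -.149 .026 .04 .019;python3 - <<'E'
import pickle;from h import *
s,p=pickle.load(open("r1.pkl","rb"));C=cloud(p,s)
m=(C[...,2]>.059)&(np.hypot(C[...,0]-.601,C[...,1]+.149)<.04);print("ball",np.nanmean(C[m],0),m.sum())
E
```

```text
t 29.75 tcp [ 0.602  -0.1508  0.1924] yaw 63.72 rect [ 0.6016 -0.1525] [40.6 40.6] 18.71 circ [ 601.7 -152.4] 20.8
go square 108.71122550964355 (array([-0.0017,  0.0002,  0.1734]), array([ 4.000e-02,  2.000e-02, -4.499e+01])) | no turn (array([-0.0017,  0.0002,  0.1734]), array([0.05, 0.  , 0.  ]))
ball [ 0.60679977 -0.13713033  0.2622831 ] 26249
```

View pics/r1.png

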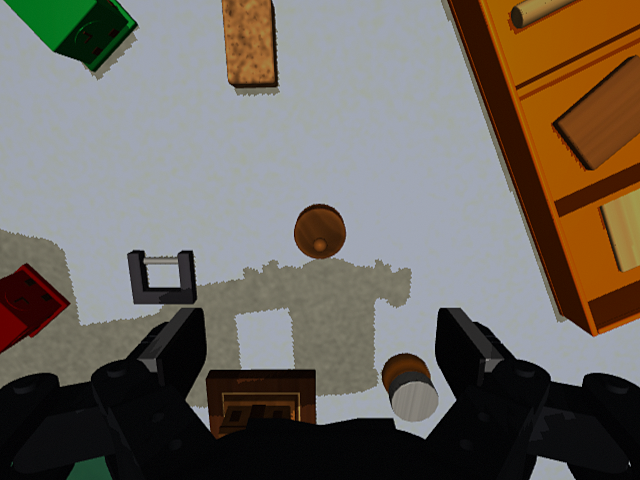

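The roof is at about (320,231), with clear space for the fingers on both sides.

Emit:
drive_tool --pt "-0.0012 0 0.03 0 0 0 1" --pt "0 0 0.04 0 0 0 1" --pt "0 0 0.04 0 0 0 1" --pt "0 0 0.03 0 0 0 1" --pt "0 0 0.02 0 0 0 1" --pt "0 0 0.012 0 0 0 1" --pt "0 0 0 0 0 0 1" --pt "0 0 0 0 0 0 1" --pt "0 0 0 0 0 0 0.2" --pt "0 0 0 0 0 0 0"

```text
t: 30.8
tcp_pos: [0.6023, -0.1515, 0.0212]
tool_rot: [0.849, 0.528, 0.001, 0.001]
force: [0.4, -0.7, 0.6]
finger_gap: 0.691
gripper_force: 0.0
```

Emit:
drive_tool --pt "0 0 0 0 0 0 -0.3" --pt "0 0 0 0 0 0 -1" --pt "0 0 0 0 0 0 -1" --pt "0 0 0 0 0 0 -1" --pt "0 0 0 0 0 0 -1" --pt "0 0 0 0 0 0 -1" --pt "0 0 0 0 0 0 -1" --newtons 30

```text
t: 31.5
tcp_pos: [0.6019, -0.1512, 0.0209]
tool_rot: [0.849, 0.528, 0.0, 0.001]
force: [-0.6, -0.9, 6.1]
finger_gap: 0.453
gripper_force: 30.2
```

Emit:
drive_tool --pt "0 0 -0.01 0 0 0 -1" --pt "0 0 -0.03 0 0 0 -1" --pt "0 0 -0.05 0 0 0 -1" --pt "0 0 -0.05 0 0 0 -1" --pt "0 0 -0.05 0 0 0 -1" --pt "0 0 -0.03 0 0 0 -1" --pt "0 0 0 0 0 0 -1" --pt "0 0 0 0 0 0 -1"

```text
t: 32.3
tcp_pos: [0.6012, -0.1509, 0.2406]
tool_rot: [0.849, 0.528, 0.0, 0.0]
force: [-0.0, -0.1, -0.4]
finger_gap: 0.451
gripper_force: 30.4
```

```bash
python3 - <<'E'
from station import manip;from h import *
s=manip.sense();c,k=np.cos(np.radians(63.84)),np.sin(np.radians(63.84))
print(s["tcp_pos"],go(s,[.4705-.075*c,-.295-.075*k,.235],63.84))
E
```

```text
[ 0.60115733 -0.15090879  0.24055134] (array([-0.262 , -0.0535,  0.0055]), array([ 0.07, -0.01, -0.06]))
```

Emit:
drive_tool --pt "-0.0327 -0.0067 0 0 0 0 -1" --pt "-0.0327 -0.0067 0 0 0 0 -1" --pt "-0.0327 -0.0067 0 0 0 0 -1" --pt "-0.0327 -0.0067 0 0 0 0 -1" --pt "-0.0327 -0.0067 0 0 0 0 -1" --pt "-0.0327 -0.0067 0 0 0 0 -1" --pt "-0.0327 -0.0067 0 0 0 0 -1" --pt "-0.0327 -0.0067 0 0 0 0 -1" --pt "0 0 0 0 0 0 -1" --pt "0 0 0 0 0 0 -1"

```text
t: 33.3
tcp_pos: [0.4364, -0.3615, 0.2376]
tool_rot: [0.85, 0.527, -0.0, -0.002]
force: [0.3, 0.3, -0.7]
finger_gap: 0.452
gripper_force: 30.4
```

Emit:
drive_tool --pt "0 0 0 0 0 0 -1" --pt "0 0 0 0 0 0 -1"

```text
t: 33.5
tcp_pos: [0.438, -0.3608, 0.239]
tool_rot: [0.849, 0.529, 0.0, -0.001]
force: [0.7, -0.3, -0.5]
finger_gap: 0.457
gripper_force: 30.4
```

```bash
python3 rel.py r2 .0209 .026 .146
```

```text
tcp [ 0.438  -0.3608  0.239 ] yaw 63.86 | placed rect [0.0715 0.0001 0.0931] [35.  35.5] 63.87 circ [0.0715 0.0001 0.0931] 18.0
held z 0.0016495533180853894 front x [0.0191 0.0199] front y range -0.0135 0.0153
tilt [-0.09 -0.06  0.02]
```

View pics/r2.png

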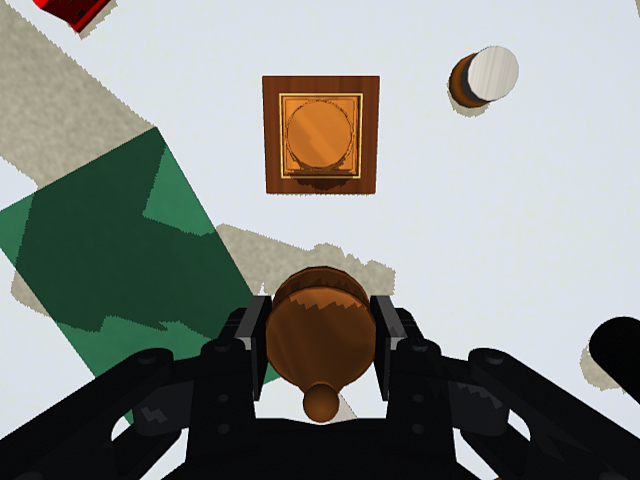

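Emit:
drive_tool --pt "0.026 -0.001 0 0 0 0 -1" --pt "0.026 0 0 0 0 0 -1" --pt "0.0204 0 0 0 0 0 -1" --pt "0 0 0 0 0 0 -1" --pt "0 0 0.025 0 0 0 -1" --pt "0 0 0.025 0 0 0 -1" --pt "0 0 0.011 0 0 0 -1" --pt "0 0 0.005 0 0 0 -1" --pt "0 0 0 0 0 0 -1" --pt "0 0 0 0 0 0 -1"

```text
t: 34.55
tcp_pos: [0.4693, -0.2973, 0.1745]
tool_rot: [0.849, 0.528, 0.0, 0.001]
force: [-0.6, -0.4, -0.7]
finger_gap: 0.452
gripper_force: 30.4
```

```bash
python3 - <<'E'
from station import manip;from h import *
s=manip.sense()
print(s["tcp_pos"],s["force"],go(s,[.4691,-.2953,.1669],63.84))
E
```

```text
[ 0.46930374 -0.29730179  0.17453237] [-0.58821871 -0.36190727 -0.68757786] (array([ 0.0017, -0.0011,  0.0076]), array([ 0.1 ,  0.03, -0.07]))
```

Emit:
drive_tool --pt "0.0015 -0.0009 0.003 0 0 0 -1" --pt "0 0 0.002 0 0 0 -1" --pt "0 0 0.001 0 0 0 -1" --pt "0 0 0 0 0 0 -1" --pt "0 0 0 0 0 0 -1" --pt "0 0 0 0 0 0 -1"

```text
t: 35.15
tcp_pos: [0.4687, -0.295, 0.1678]
tool_rot: [0.849, 0.528, 0.0, 0.0]
force: [0.1, -1.0, -0.3]
finger_gap: 0.452
gripper_force: 30.4
```

Emit:
drive_tool --pt "0 0.0004 0.0005 0 0 0 -1" --pt "0 0 0.0005 0 0 0 -1" --pt "0 0 0.0005 0 0 0 -1" --pt "0 0 0 0 0 0 -1" --pt "0 0 0 0 0 0 -1"

```text
t: 35.65
tcp_pos: [0.4692, -0.2953, 0.1669]
tool_rot: [0.849, 0.528, 0.0, 0.0]
force: [-1.2, 0.4, 5.9]
finger_gap: 0.449
gripper_force: 30.9
```

Emit:
drive_tool --pt "0 0 0 0 0 0 0.1" --pt "0 0 0 0 0 0 0.3" --pt "0 0 0 0 0 0 0.6" --pt "0 0 0 0 0 0 0.9" --pt "0 0 0 0 0 0 1" --pt "0 0 0 0 0 0 1" --pt "0 0 -0.02 0 0 0 1" --pt "0 0 -0.03 0 0 0 1" --pt "0 0 -0.04 0 0 0 1" --pt "0 0 -0.04 0 0 0 1"

```text
t: 36.65
tcp_pos: [0.4687, -0.2948, 0.2972]
tool_rot: [0.849, 0.528, -0.0, -0.001]
force: [-0.3, -0.5, -0.8]
finger_gap: 0.999
gripper_force: 0.0
```

Emit:
drive_tool --pt "-0.03 0 0 0 0 0 1" --pt "-0.03 0 0 0 0 0 1" --pt "-0.03 0 0 0 0 0 1" --pt "-0.03 0 0 0 0 0 1" --pt "0 0 0 0 0 0 1" --pt "0 0 0 0 0 0 1" --pt "0 0 0 0 0 0 1"

```text
t: 37.35
tcp_pos: [0.4161, -0.4017, 0.296]
tool_rot: [0.849, 0.528, 0.0, -0.001]
force: [-1.0, 0.3, 0.0]
finger_gap: 1.0
gripper_force: 0.0
```

```bash
python3 - <<'E'
from station import manip;from h import *
s=manip.sense();p=manip.snapshot("wrist");q=manip.snapshot("side")
a=p["image"];b=q["image"][230:430,360:600]
b=cv2.resize(b,(576,480),interpolation=cv2.INTER_CUBIC)
cv2.imwrite("pics/f.png",cv2.resize(np.hstack([a,b]),(800,316))[:,:,::-1])
print(s["t"],s["tcp_pos"])
try:
  c,sz,an,w=topface(p,(.470,-.295),.172,s,rad=.035);print(c,sz,cv2.minEnclosingCircle((w*1000).astype(np.float32)))
except Exception as e:print(e)
E
```

```text
37.35 [ 0.41611435 -0.40173596  0.29602744]
[ 0.46948621 -0.29647559] (40.997928619384766, 40.35853958129883) ((469.4910583496094, -296.5703430175781), 20.69059944152832)
```

View pics/f.png

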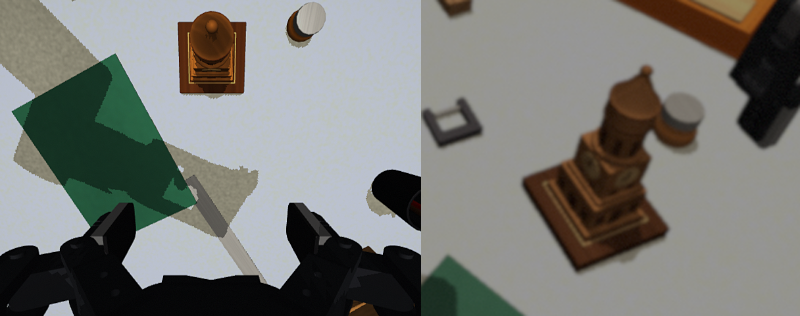

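The tower stands complete, upright and centred on the plinth, at about (212,50) in the left panel and (620,165) in the right. The gripper is clear, so I hand in.

```bash
python3 -c "
from station import manip
print(manip.sign_off())"
```

```text
the job is handed in; nothing more can be done
None
```

The clock tower is assembled on its plinth in the order asked (ground storey, clock storey, lantern, roof), with parts centred to within about 1–2 mm by camera and the storeys square to the plinth; I handed it in at about 37 s with the gripper clear and never touched the bystanders.

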